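# Sweep the brass sheaves into the parts pen

## Task

Clear the bench: with the fingertips, sweep the three brass pulley wheels along the bench top and through the open side of the three-sided wooden pen, until all three lie flat and wholly inside it. Only push them, never pick one up or hop it over a wall, and leave the lifeboat, hone, tin lid and funnel where they are.

Things in the scene. Friction and masses are not known exactly. Their poses are not given: they have to be found in the camera images.
- pen: low three-sided dark wood parts pen screwed to the bench (fixed). Inside 120 mm deep along its x by 220 mm wide along its y; walls 10 mm thick, 25 mm high. No floor of its own: the bench top runs straight in through its open side. Origin at the centre of the inside, at bench level: the open mouth is the plane 60 mm towards its -x (facing roughly towards the robot), the back wall's inner face is at +60 mm x, the side walls' inner faces at +110 and -110 mm y. z up
- sheave_a: turned brass pulley wheel (sheave): flat solid disc 36 mm in diameter, 14 mm high, about 0.1 kg, shallow groove round its rim, lying flat on the bench; origin at the centre of its underside, z axis = disc axis (up); slides on the bench when pushed. The three are alike and need not be told apart
- sheave_b: turned brass pulley wheel (sheave): flat solid disc 36 mm in diameter, 14 mm high, about 0.1 kg, shallow groove round its rim, lying flat on the bench; origin at the centre of its underside, z axis = disc axis (up); slides on the bench when pushed. The three are alike and need not be told apart
- sheave_c: turned brass pulley wheel (sheave): flat solid disc 36 mm in diameter, 14 mm high, about 0.1 kg, shallow groove round its rim, lying flat on the bench; origin at the centre of its underside, z axis = disc axis (up); slides on the bench when pushed. The three are alike and need not be told apart
- lifeboat: model cedar lifeboat, bystander, 200 mm long (its x), 75 mm wide, 65 mm high, loose; origin at the middle of its keel's underside
- hone: grey sharpening stone, bystander, 150 (its x) x 50 x 25 mm, loose; origin at the centre of its underside
- tin_lid: red tin oil can lid, bystander, 60 mm in diameter, 14 mm high with an 18 mm wide knob to 26 mm, loose; origin at the centre of its underside
- funnel: copper funnel model standing mouth down, bystander, 72 mm in diameter at the bench, spout tip 12 mm wide 90 mm up, loose; origin at the centre of its underside

How it is judged (in metres and radians):
At the end, for the whole second after the job is handed in: All three sheaves lie flat on the bench (underside within 5 mm of it, tilt under 0.15 rad), at rest, with their whole disc inside the pen: between the side walls, in front of the back wall and past the mouth plane (2 mm tolerance) (x of sheave_a in the frame of pen between -0.044 and 0.06 m and y of sheave_a in the frame of pen between -0.11 and 0.11 m and height (world z) of each of sheave_a, sheave_b, sheave_c below 0.005 m and angle between each of sheave_a, sheave_b, sheave_c's own z axis and vertical below 0.15 rad and linear speed of each of sheave_a, sheave_b, sheave_c below 0.01 m/s and x of sheave_b in the frame of pen between -0.044 and 0.06 m and y of sheave_b in the frame of pen between -0.11 and 0.11 m and x of sheave_c in the frame of pen between -0.044 and 0.06 m and y of sheave_c in the frame of pen between -0.11 and 0.11 m); the robot touches nothing.
It fails at once if a sheave is lifted: its underside's centre rises more than 20 mm above the bench (height (world z) of any of sheave_a, sheave_b, sheave_c above 0.02 m).
It fails at once if a bystander (lifeboat, hone, tin lid, funnel) is moved more than 20 mm (distance of any of lifeboat, hone, tin_lid, funnel from where it was at the start of the episode above 0.02 m).
It also fails if it takes over 64 s, if anything falls off the work surface, if the arm or the gripper's body presses on something with over 40 N, if the wrist force passes 120 N, or if a joint passes its speed limit or range.

## Robot

A 6-joint arm with a two-finger parallel gripper is mounted at the origin on the work surface. World frame = base frame: x ahead of the robot, y to its left, z up, the work surface at z = 0. Lengths are in m, angles in degrees, forces in N, time in s.
With the tool pointing down it reaches from about 0.4 to 0.825 m from the base axis. Payload 7 kg.
Tool frame: the origin (TCP) lies at the very end of the fingers, on their centre line; the grasp point (between the pads) lies 19 mm behind it; z points along the fingers, y is the line along which they close (so a half turn about z gives the same grasp; the last joint's range is limited). The gripper opens to 88 mm and grips with 3 to 60 N. Pads are 19 mm wide; open, the fingers measure 130 mm over their backs; the gripper's body (78 mm by 193 mm) begins 47 mm behind the grasp point.
Start: joints at [88.929, 20.546, 0.682, 0, -70.136, -16.507], TCP at [0.204, 0.643, 0.227] pointing down, gripper open.
Joint ranges: [-176.03, 176.03], [-82.01, 121.73], [-58.28, 71.71], [-173.87, 95.51], [-174.79, -0.11], [-173.66, 173.66]. Speed limits (degrees/s): [136.94, 136.94, 172.46, 180, 180, 180].

## Interface

Orientations are given as [roll, pitch, yaw] about the fixed x, y, z axes, in that order (R = Rz(yaw) Ry(pitch) Rx(roll)).
In Python, from plant import get_state, capture, close_job, regions_of gives the robot as it stands.
- The arm moves only by the tool jog_arm, never from a script. Its argument "moves" is a list of rows, each a list of 3 entries, a list of its own where there are three numbers: the shift along the tool's x, y, z in cm, then the turn about the tool's z in degrees, then the finger opening in cm, from 0 to 8.76. A call has 1 to 12 rows; each row shifts and turns the commanded pose from where the row before left it, along the tool's axes as they then stand; what a row does not reach is not made up. A row lasts 1/8 s, in which the tool goes at most 62.5 mm and 10.7 degrees, less where a joint would pass 70% of its speed; a pose out of reach is approached as far as the arm can. A call is refused whole if a number of a shift passes 6.25 or a number of a turn 10.7, either way. A call with a gripper value outside its range is refused whole. The fingers move at their own pace and stop on an object; "newtons" is the grip in N (left out, the last holds). Time passes only in rows, so rows that do not move let the fingers close. It gives the time, the measured TCP pose, the force, the opening and the grip force at its end, in the units of the state.
- get_state(): the state, without advancing time (a new reading comes with each control period).
- capture(name): name is "side" or "top" or "wrist"; returns a dict with "pixels" (480x640x3 uint8, blue, green, red), "mtx" (3x3 intrinsics, pixels), "world_from_camera" (4x4, takes a point from camera to world coordinates); the wrist camera has in their place "hand_eye" (4x4, takes a point from camera to tool coordinates, whose origin is the TCP and whose axes are the flange's). Camera axes: x right, y down, z forward; pixel columns grow to the right and rows downward; lengths in m; the calibration is good to about 2 mm. The wrist camera is an equidistant fisheye: a pixel r from the principal point sees the ray r / f radians off the axis. A picture is of the moment at which its call begins: read the wrist's pose just before it. There is no depth.
- close_job(): hands the job in; it is judged then, once.
Trained networks look in a picture, given as the dict that the camera call returned (one of the last four; its "shot" number tells which), for a name from the list of things; names that differ only in an ending like _2 or _b are one class to them, and where a whole thing is asked for, a point or a joint stands for the part that bears it (a point fixed in the world has none). Each returns a list of dicts, best first, with "confidence" (0 to 1); they miss things now and then, are a little off and sometimes report something else, mostly with a low value. They report only what shows in the picture. A call takes as long as a camera call.
- regions_of(picture, thing): "pixels" (480x640 bool, what is visible of it) and "pixel" ([column, row] in pixels, amid what is visible of it).
The state is a dict: "time_s": time; "joints": joint angles; "qd": joint speeds; "joint_torque": joint torques, N m; "tcp_pos": TCP position; "eef_rot": TCP orientation; "contact_force": force on the tool from outside, world axes, zero at the start; "moment": the same for the moment, N m; "gripper_width": finger opening in m; "gripper_force": force on a finger pad.
Only numpy, scipy, OpenCV 4.12 (cv2) and the standard library are available. Lean on these libraries where they do the work, as an engineer would, in place of code of your own. Each camera call takes 0.05 s, during which the arm holds its last target. There are 200 camera calls.

## Working session

There is one attempt and no reset: what is moved stays moved. The work goes in short steps, Python scripts to look and compute and a tool call to move; the robot and the scene stay as the last step left them, time stands still between calls to the robot, and variables do not carry over. Pictures are saved under pics/ and viewed, at most 10 in all, crops included, and the job is handed in when it is done.

Besides the shell and the picture viewer there is one more tool, called after ">>>" as name(argument=value, ...) on one line, values as JSON. jog_arm: Moves the arm, as the interface text tells. Its arguments: {"type":"object","properties":{"moves":{"type":"array"},"newtons":{"type":"number"}},"required":["moves"]}

```bash
mkdir -p pics; cat > h.py <<'E'
import numpy as np, cv2
from plant import *
def ray(p,uv,z):
    K=p["mtx"];T=np.array(p["world_from_camera"])
    d=T[:3,:3]@np.linalg.inv(K)@np.array([uv[0],uv[1],1.]);o=T[:3,3]
    return o+d*(z-o[2])/d[2]
E
python3 - <<'E'
from h import *
s=get_state();print(s)
for c in ["top","side"]:
    p=capture(c);cv2.imwrite(f"pics/{c}0.png",p["pixels"])
    for n,z in [("sheave_a",.014),("pen",.025),("lifeboat",.03),("hone",.025),("tin_lid",.014),("funnel",.0)]:
        for r in regions_of(p,n):
            print(c,n,round(r["confidence"],2),np.round(r["pixel"]),np.round(ray(p,r["pixel"],z),3),r["pixels"].sum())
            if c=="top" and r["confidence"]>.5:
                q=cv2.minAreaRect(np.argwhere(r["pixels"])[:,::-1].astype(np.float32));print("  ",[np.round(ray(p,b,z)[:2],3).tolist() for b in cv2.boxPoints(q)])
E
```

```text
{'time_s': 0.0, 'joints': array([ 8.89268697e+01,  2.05925474e+01,  6.33337279e-01, -2.01093637e-02,
       -7.01356700e+01, -1.65065741e+01]), 'qd': array([-0.07239936,  0.02946228, -0.03950458,  0.04173203, -0.05087444,
        0.04513765]), 'joint_torque': array([ 6.83572307e-04, -5.82715702e+01,  2.93057334e+01,  6.99730799e+00,
        7.06884879e-03, -1.45002259e-04]), 'tcp_pos': array([0.20375334, 0.64299673, 0.22560685]), 'eef_rot': array([ 1.79903659e+02, -8.83562700e-03, -1.75865456e+01]), 'contact_force': array([-0.3055411 ,  0.65549756,  0.71916159]), 'moment': array([ 0.00178991, -0.00035408, -0.03466267]), 'gripper_force': 0.0, 'gripper_width': 0.08769108868617295}
top sheave_a 0.67 [371. 271.] [ 0.433 -0.093  0.014] 305
   [[0.449, -0.077], [0.449, -0.112], [0.415, -0.111], [0.415, -0.077]]
top sheave_a 0.61 [334. 251.] [ 0.468 -0.026  0.014] 313
   [[0.483, -0.012], [0.483, -0.045], [0.449, -0.045], [0.448, -0.013]]
top sheave_a 0.53 [264. 249.] [0.472 0.1   0.014] 324
   [[0.491, 0.122], [0.491, 0.087], [0.457, 0.087], [0.456, 0.121]]
top pen 0.65 [307. 118.] [0.713 
[... 380 characters left out ...]
14] 984
   [[0.401, -0.272], [0.444, -0.316], [0.4, -0.358], [0.358, -0.314]]
top funnel 0.83 [148. 307.] [0.365 0.309 0.   ] 1244
   [[0.401, 0.347], [0.401, 0.276], [0.332, 0.273], [0.331, 0.343]]
side sheave_a 0.61 [299. 279.] [ 0.468 -0.035  0.014] 325
side sheave_a 0.52 [252. 248.] [0.478 0.1   0.014] 253
side pen 0.73 [366. 223.] [ 0.695 -0.     0.025] 2184
side lifeboat 0.71 [248. 183.] [0.655 0.33  0.03 ] 1956
side lifeboat 0.46 [370. 224.] [ 0.687 -0.014  0.03 ] 2065
side hone 0.6 [514. 325.] [ 0.591 -0.344  0.025] 3072
side hone 0.55 [312. 306.] [ 0.421 -0.11   0.025] 427
side tin_lid 0.88 [430. 398.] [ 0.402 -0.322  0.014] 1924
side funnel 0.56 [140. 231.] [0.375 0.338 0.   ] 1045
```

View pics/top0.png

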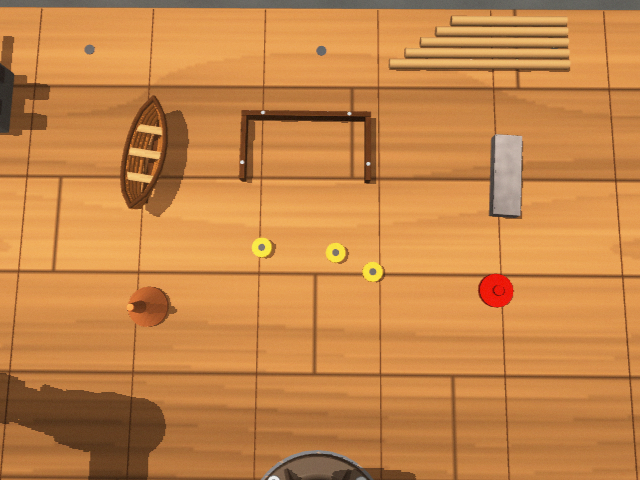

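View pics/side0.png

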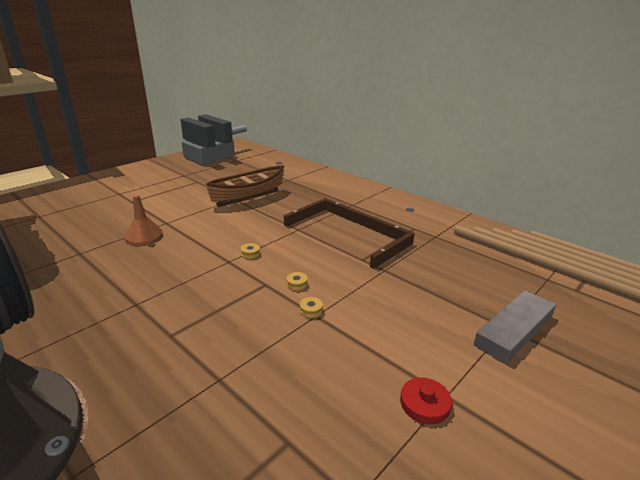

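The pen's mouth faces the robot with its walls at columns 243–372. The sheaves are at pixels (262,247), (336,252) and (373,271), and the way to the mouth is clear. The measured sizes match those given. I'll push each wheel with the fingers about 26 mm apart, so it sits in the notch between them.

>>> jog_arm(moves=[[[0, 0, 0], -10.7, 2.6], [[0, 0, 0], -1.9, 2.6], [[2.75, 5.14, 0], 0, 2.6], [[2.75, 5.14, 0], 0, 2.6], [[2.75, 5.14, 0], 0, 2.6], [[2.75, 5.14, 0], 0, 2.6], [[2.75, 5.14, 0], 0, 2.6], [[2.75, 5.14, 0], 0, 2.6], [[2.75, 5.14, 0], 0, 2.6], [[2.75, 5.14, 0], 0, 2.6], [[2.75, 5.14, 0], 0, 2.6], [[2.75, 5.14, 0], 0, 2.6]])

```text
time_s: 2.2
tcp_pos: [0.4337, 0.1059, 0.2271]
eef_rot: [-179.9, -0.1, -5.1]
contact_force: [1.3, 0.3, -1.1]
gripper_width: 0.0263
gripper_force: 0.0
```

>>> jog_arm(moves=[[[0, 0, 5], 0, 2.6], [[0, 0, 5], 0, 2.6], [[0, 0, 5], 0, 2.6], [[0, 0, 4], 0, 2.6], [[0, 0, 2], 0, 2.6], [[0, 0, 0.8], 0, 2.6], [[0, 0, 0.3], 0, 2.6], [[0, 0, 0], 0, 2.6]])

```text
time_s: 3.2
tcp_pos: [0.4337, 0.1079, 0.0062]
eef_rot: [-180.0, -0.1, -5.0]
contact_force: [0.0, -0.4, 0.5]
gripper_width: 0.0259
gripper_force: 0.0
```

```bash
cat > look.py <<'E'
from h import *
import sys
s=get_state();print(s["time_s"],s["tcp_pos"],s["eef_rot"][2])
p=capture("top");cv2.imwrite(f"pics/{sys.argv[1]}.png",cv2.resize(p["pixels"][80:340,180:440],(780,780))[:600])
for r in regions_of(p,"sheave_a"):
    m=np.argwhere(r["pixels"]);print(round(r["confidence"],2),np.round(ray(p,r["pixel"],.014),3),len(m))
E
python3 look.py a1
```

```text
3.2 [0.43368329 0.107901   0.00621458] -5.003957443862848
0.75 [ 0.431 -0.092  0.014] 323
0.67 [ 0.464 -0.028  0.014] 313
```

View pics/a1.png

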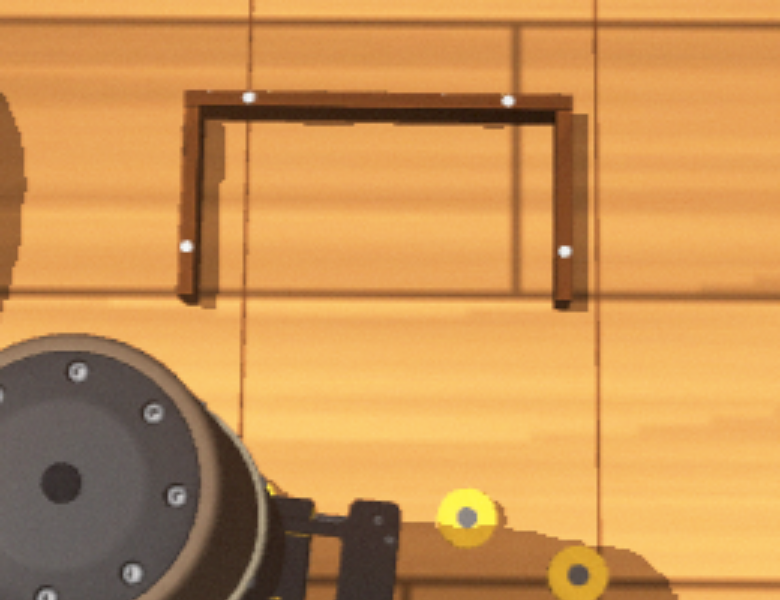

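The crop shows the arm hiding the first sheave, with the tool behind it. The other two are at (467,517) and (578,575), and the pen is clear. I'll push now.

>>> jog_arm(moves=[[[0.8, 0, 0.1], 0, 2.6], [[1, 0, 0], 0, 2.6], [[1, 0, 0], 0, 2.6], [[1.2, 0, 0], 0, 2.6], [[1.2, 0, 0], 0, 2.6], [[1.2, 0, 0], 0, 2.6], [[1.2, 0, 0], 0, 2.6], [[1.2, 0, 0], 0, 2.6], [[1.2, 0, 0], 0, 2.6], [[1, 0, 0], 0, 2.6], [[0.6, 0, 0], 0, 2.6], [[0.4, 0, 0], 0, 2.6]])

```text
time_s: 4.8
tcp_pos: [0.5529, 0.097, 0.0045]
eef_rot: [180.0, 0.0, -5.0]
contact_force: [-1.8, -0.3, 2.4]
gripper_width: 0.0261
gripper_force: 1.1
```

```bash
python3 - <<'E'
from h import *
p=capture("side");cv2.imwrite("pics/s1.png",p["pixels"])
for r in regions_of(p,"sheave_a"): print(round(r["confidence"],2),r["pixel"],np.round(ray(p,r["pixel"],.007),3),r["pixels"].sum())
E
```

```text
0.69 [312.4, 306.2] [ 0.438 -0.095  0.007] 420
```

View pics/s1.png

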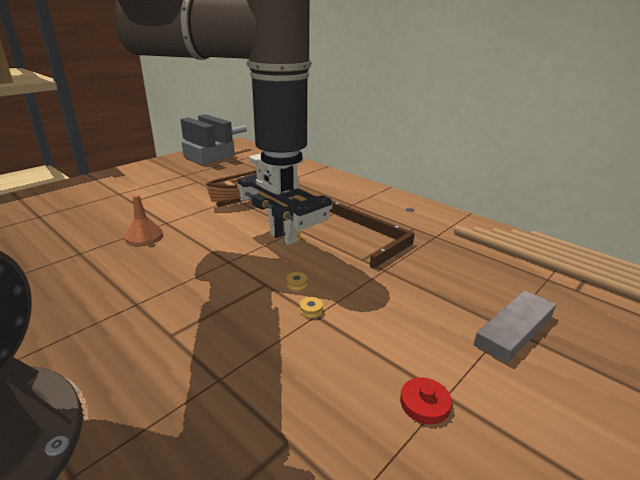

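The sheave has left its old place at (252,248) and is hidden in front of the fingers at (285,235). The −1.8 N fits a push, so I'll carry on.

>>> jog_arm(moves=[[[0.8, 0, 0], 0, 2.6], [[1.2, 0, 0], 0, 2.6], [[1.2, 0, 0], 0, 2.6], [[1.2, 0, 0], 0, 2.6], [[1.2, 0, 0], 0, 2.6], [[1.2, 0, 0], 0, 2.6], [[1.2, 0, 0], 0, 2.6], [[1.2, 0, 0], 0, 2.6], [[1.2, 0, 0], 0, 2.6], [[0.8, 0, 0], 0, 2.6], [[0.5, 0, 0], 0, 2.6], [[0.3, 0, 0], 0, 2.6]])

```text
time_s: 6.4
tcp_pos: [0.6724, 0.0866, 0.0045]
eef_rot: [180.0, 0.0, -5.0]
contact_force: [-1.4, -0.3, 1.1]
gripper_width: 0.026
gripper_force: 0.8
```

>>> jog_arm(moves=[[[-2, 0, 0], 0, 2.6], [[0, 0, -4], 0, 2.6], [[0, 0, -4], 0, 2.6], [[0, 0, 0], -10.7, 2.6], [[0, 0, 0], -6.6, 2.6], [[-4.94, 1.48, 0], 0, 2.6], [[-4.94, 1.48, 0], 0, 2.6], [[-4.94, 1.48, 0], 0, 2.6], [[-4.94, 1.48, 0], 0, 2.6], [[-4.94, 1.48, 0], 0, 2.6], [[0, 0, 0], 0, 2.6]])

```text
time_s: 7.78
tcp_pos: [0.4238, -0.038, 0.0848]
eef_rot: [-180.0, -0.0, 12.3]
contact_force: [0.5, -0.0, -0.6]
gripper_width: 0.0259
gripper_force: 0.0
```

```bash
python3 look.py a2
```

```text
7.775 [ 0.42376642 -0.03796381  0.08482167] 12.252151037384692
0.67 [0.693 0.085 0.014] 324
```

View pics/a2.png

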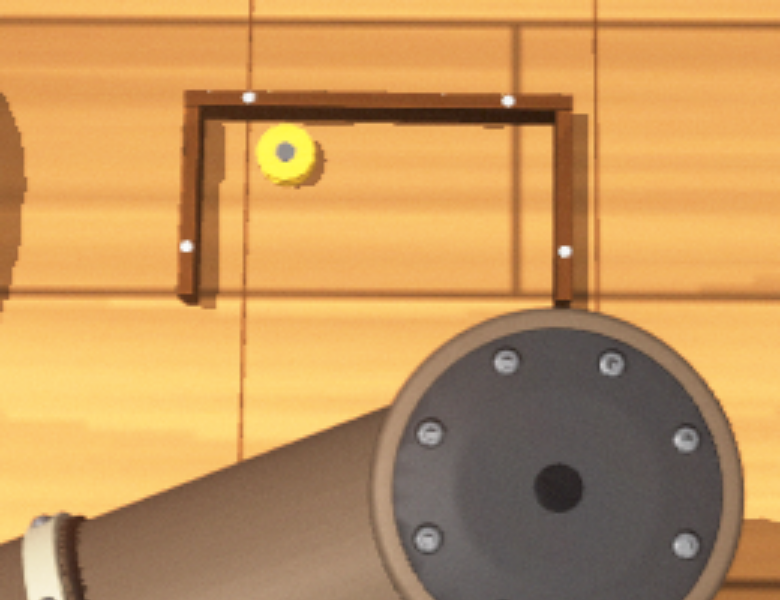

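The first sheave lies at (285,152) in the crop, well inside the pen. Measured, it is at (0.693, 0.085), as planned. I'll narrow the fingers to clear the neighbouring sheave, move forward a little and go down.

>>> jog_arm(moves=[[[0.7, 0, 0], 0, 2.0], [[0, 0, 2], 0, 2.0], [[0, 0, 2], 0, 2.0], [[0, 0, 2], 0, 2.0], [[0, 0, 1.2], 0, 2.0], [[0, 0, 0.6], 0, 2.0], [[0, 0, 0.15], 0, 2.0], [[0, 0, 0], 0, 2.0]])

```text
time_s: 8.88
tcp_pos: [0.4341, -0.0349, 0.0054]
eef_rot: [-180.0, -0.0, 12.3]
contact_force: [-0.5, -0.3, 0.8]
gripper_width: 0.0199
gripper_force: 0.0
```

>>> jog_arm(moves=[[[0.6, 0, 0], 0, 2.0], [[0.8, 0, 0], 0, 2.0], [[1, 0, 0], 0, 2.0], [[1.2, 0, 0], 0, 2.0], [[1.2, 0, 0], 0, 2.0], [[1.2, 0, 0], 0, 2.0], [[1.2, 0, 0], 0, 2.0], [[1.2, 0, 0], 0, 2.0], [[1.2, 0, 0], 0, 2.0], [[1.2, 0, 0], 0, 2.0], [[0.8, 0, 0], 0, 2.0], [[0.4, 0, 0], 0, 2.0]])

```text
time_s: 10.38
tcp_pos: [0.5513, -0.0094, 0.005]
eef_rot: [-180.0, 0.0, 12.3]
contact_force: [-0.9, -1.1, 2.0]
gripper_width: 0.0201
gripper_force: 1.2
```

>>> jog_arm(moves=[[[0.8, 0, 0], 0, 2.0], [[1.2, 0, 0], 0, 2.0], [[1.2, 0, 0], 0, 2.0], [[1.2, 0, 0], 0, 2.0], [[1.2, 0, 0], 0, 2.0], [[1.2, 0, 0], 0, 2.0], [[1.2, 0, 0], 0, 2.0], [[1.2, 0, 0], 0, 2.0], [[1.2, 0, 0], 0, 2.0], [[0.9, 0, 0], 0, 2.0], [[0.5, 0, 0], 0, 2.0], [[0.3, 0, 0], 0, 2.0]])

```text
time_s: 11.88
tcp_pos: [0.6692, 0.0163, 0.005]
eef_rot: [180.0, 0.0, 12.3]
contact_force: [-1.7, -0.6, 1.0]
gripper_width: 0.0197
gripper_force: 1.0
```

>>> jog_arm(moves=[[[-2, 0, 0], 0, 2.6], [[0, 0, -4], 0, 2.6], [[0, 0, -4], 0, 2.6], [[0, 0, 0], -4.2, 2.6], [[-5.45, 0.77, 0], 0, 2.6], [[-5.45, 0.77, 0], 0, 2.6], [[-5.45, 0.77, 0], 0, 2.6], [[-5.45, 0.77, 0], 0, 2.6], [[-5.45, 0.77, 0], 0, 2.6], [[0, 0, 0], 0, 2.6]])

```text
time_s: 13.12
tcp_pos: [0.3958, -0.1034, 0.0852]
eef_rot: [-180.0, -0.0, 16.4]
contact_force: [1.4, 0.2, 0.3]
gripper_width: 0.0263
gripper_force: 0.0
```

```bash
python3 look.py a3; python3 - <<'E'
from h import *
p=capture("side")
for r in regions_of(p,"sheave_a"): print(round(r["confidence"],2),r["pixel"],np.round(ray(p,r["pixel"],.01),3),r["pixels"].sum())
E
```

```text
13.125 [ 0.39583442 -0.10340541  0.08522484] 16.42493710634934
0.56 [0.689 0.085 0.014] 311
0.81 [310.3, 307.3] [ 0.431 -0.098  0.01 ] 368
```

View pics/a3.png

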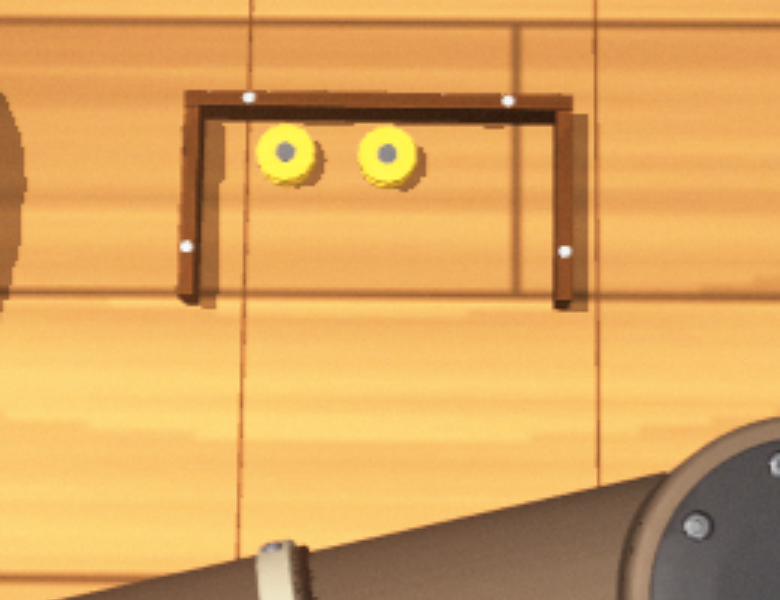

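Two sheaves lie inside the pen at (286,152) and (387,153). Now the third, which is still at (0.432, −0.094).

>>> jog_arm(moves=[[[0, 0, 2], 0, 2.6], [[0, 0, 2], 0, 2.6], [[0, 0, 2], 0, 2.6], [[0, 0, 1.2], 0, 2.6], [[0, 0, 0.6], 0, 2.6], [[0, 0, 0.2], 0, 2.6], [[0, 0, 0], 0, 2.6]])

```text
time_s: 14.2
tcp_pos: [0.3997, -0.1022, 0.0053]
eef_rot: [180.0, -0.0, 16.5]
contact_force: [0.4, 0.1, 0.1]
gripper_width: 0.0261
gripper_force: 0.0
```

>>> jog_arm(moves=[[[0.6, 0, 0], 0, 2.6], [[0.8, 0, 0], 0, 2.6], [[1, 0, 0], 0, 2.6], [[1.2, 0, 0], 0, 2.6], [[1.2, 0, 0], 0, 2.6], [[1.2, 0, 0], 0, 2.6], [[1.2, 0, 0], 0, 2.6], [[1.2, 0, 0], 0, 2.6], [[1.2, 0, 0], 0, 2.6], [[1.2, 0, 0], 0, 2.6], [[0.8, 0, 0], 0, 2.6], [[0.4, 0, 0], 0, 2.6]])

```text
time_s: 15.7
tcp_pos: [0.5147, -0.0681, 0.005]
eef_rot: [-180.0, 0.0, 16.5]
contact_force: [-1.0, 0.4, 0.7]
gripper_width: 0.0261
gripper_force: 0.8
```

>>> jog_arm(moves=[[[0.8, 0, 0], 0, 2.6], [[1.2, 0, 0], 0, 2.6], [[1.2, 0, 0], 0, 2.6], [[1.2, 0, 0], 0, 2.6], [[1.2, 0, 0], 0, 2.6], [[1.2, 0, 0], 0, 2.6], [[1.2, 0, 0], 0, 2.6], [[1.2, 0, 0], 0, 2.6], [[1.2, 0, 0], 0, 2.6], [[0.8, 0, 0], 0, 2.6], [[0.5, 0, 0], 0, 2.6], [[0.3, 0, 0], 0, 2.6]])

```text
time_s: 17.2
tcp_pos: [0.6294, -0.0341, 0.005]
eef_rot: [-180.0, 0.0, 16.5]
contact_force: [-1.5, 0.0, 1.5]
gripper_width: 0.0259
gripper_force: 0.8
```

>>> jog_arm(moves=[[[-2, 0, 0], 0, 2.6], [[0, 0, -4], 0, 2.6], [[0, 0, -4], 0, 2.6], [[-5, 0, -2], 0, 2.6], [[-5, 0, 0], 0, 2.6], [[-5, 0, 0], 0, 2.6], [[-4, 0, 0], 0, 2.6], [[0, 0, 0], 0, 2.6]])

```text
time_s: 18.2
tcp_pos: [0.4257, -0.0943, 0.1055]
eef_rot: [-180.0, -0.1, 16.5]
contact_force: [0.7, 0.1, 0.1]
gripper_width: 0.0264
gripper_force: 0.0
```

```bash
python3 look.py a4
```

```text
18.2 [ 0.42569172 -0.09434621  0.10548354] 16.471901296842738
0.58 [ 0.65  -0.027  0.014] 288
0.57 [0.684 0.082 0.014] 302
0.56 [0.695 0.023 0.014] 318
0.22 [0.651 0.33  0.014] 3623
```

View pics/a4.png

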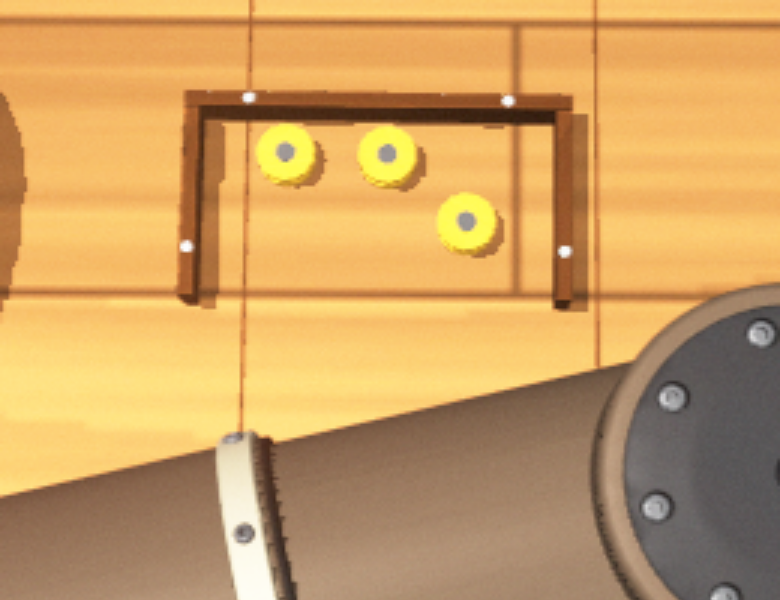

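All three are inside, at (286,152), (387,153) and (467,222). The front one lies well past the mouth line at row 300.

```bash
python3 -c "from plant import *;print(close_job())"
```

```text
the job is handed in; nothing more can be done
None
```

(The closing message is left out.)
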